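# Set the mower-blade checking stand for the next longer blade

## Robot

A 6-joint arm with a two-finger parallel gripper is mounted at the origin on the work surface. World frame = base frame: x ahead of the robot, y to its left, z up, the work surface at z = 0. Lengths are in m, angles in rad, forces in N, time in s.
With the tool pointing down it reaches from about 0.375 to 0.925 m from the base axis. Payload 5.7 kg.
Tool frame: the origin (TCP) lies midway between the tips of the shut fingers; the grasp point (between the pads) lies 19 mm behind it; z points along the fingers, y is the line along which they close (so a half turn about z gives the same grasp; the last joint's range is limited). The gripper opens to 88 mm and grips with 3 to 60 N. Pads are 20 mm wide; open, the fingers measure 115 mm over their backs; the gripper's body (75 mm by 178 mm) begins 61 mm behind the grasp point.
Start: joints at [-1.262, 0.359, 1.51, -0, 1.272, -0.115], TCP at [0.247, -0.547, 0.223] pointing down, gripper open.
Joint ranges: [-2.97, 2.97], [-1.01, 2.36], [0.21, 2.38], [-0.96, 4.11], [0.2, 2.71], [-2.98, 2.98]. Speed limits (rad/s): [2.39, 2.39, 3.14, 3.14, 3.14, 3.14].

## Interface

Orientations are given as a unit quaternion [x, y, z, w].
In Python, from rig import env, vision gives the robot as it stands. The module is installed in compiled form; this text tells all that it offers.
- The arm moves only by the tool servo_tool, never from a script. Its arguments are lists of equal length, an entry for each row: "linear": the shift along the world's x, y, z in mm, a list of three; "rot": the turn, a rotation vector about the world's x, y, z in degrees, a list of three. A call has 1 to 10 rows; each row is the pose to reach, as a shift and turn from the pose commanded when the call began; what a row does not reach only later rows make up. A row lasts 1/12 s, in which the tool goes at most 41.7 mm and 7.16 degrees, less where a joint would pass 70% of its speed; a pose out of reach is approached as far as the arm can. A call with a gripper value outside its range is refused whole. "grip" is the opening, from -1 (shut) to 1 (fully open), so that 0 is half open, set as the call begins (left out, the last holds). The fingers move at their own pace and stop on an object; the grip force is fixed at half the most. Time passes only in rows, so rows that repeat a pose let the fingers close. It gives the time, the measured TCP pose, the force, the opening and the grip force at its end, in the units of the state.
- env.read_state(): the state, without advancing time (a new reading comes with each control period).
- vision.camera(name): name is "side" or "top"; returns a dict with "frame" (420x560x3 uint8, red, green, blue), "K" (3x3 intrinsics, pixels), "cam_to_world" (4x4, takes a point from camera to world coordinates). Camera axes: x right, y down, z forward; pixel columns grow to the right and rows downward; lengths in m; the calibration is good to about 2 mm. A picture is of the moment at which its call begins. There is no depth.
- env.hand_in(): hands the job in; it is judged then, once.
The state is a dict: "time_s": time; "qpos": joint angles; "dq": joint speeds; "joint_efforts": joint torques, N m; "eef_pos": TCP position; "eef_rot": TCP orientation; "wrist_force": force on the tool from outside, world axes, zero at the start; "moment": the same for the moment, N m; "opening": finger opening in m; "gripper_force": force on a finger pad.
Only numpy, scipy, OpenCV 4.12 (cv2) and the standard library are available. Lean on these libraries where they do the work, as an engineer would, in place of code of your own. Each camera call takes 0.05 s, during which the arm holds its last target. There are 200 camera calls.

## Task

Set the blade checking stand up for the next longer mower blade: slip the tall spacer sleeve over the upright spindle until it sits on the flange and let go of it, then pull up the lock plunger of the sliding tip gauge, slide the gauge one hole further out from the spindle and let the pin drop fully home in that hole. Finish still holding the plunger knob between the fingers with the pin fully home, so that the clamp screw can be tightened; do not disturb anything else on the counter.

Things in the scene. Friction and masses are not known exactly. Their poses are not given: they have to be found in the camera images.
- stand: blade checking stand bolted to the counter, fixed. A level steel square tube 30 x 30 mm, top face at z = 44 mm, runs along the stand's own y from +185 to -245 mm on two foot plates 110 mm long in x. Top face: a row of 10 mm holes, 25 mm apart. Origin: on the counter, on the tube's centre line; y towards the spindle, z up. Spindle at (0, 140), plunger at first at (0, -110) mm
- flange (a point): centre of the top face of the round flange, 56 mm in diameter, at the foot of the spindle, 60 mm above the counter, where the spacer sits. The upright steel spindle rises from it: 16 mm in diameter, straight for 56 mm, then a coned nose; its top is 65 mm above this point
- spacer: loose tall steel spacer sleeve, a plain tube standing on end on the counter: outside diameter 36 mm, bore 19 mm (1.5 mm of play all round on the spindle), 32 mm high, about 0.12 kg. Origin: centre of its underside, z up along its axis
- section (a joint): slide of the tip gauge on the tube, in m: 0 in its starting hole, growing away from the spindle (to -y of the stand); the next hole out is 0.025. An aluminium sleeve 38 mm wide, 96 mm long, its top 48 mm above the counter; its post, 64 mm from the plunger on the spindle side, reaches 110 mm above the counter. Slides with about 3 N once the pin is out; 1 mm of play with it in
- plunger (a joint): lift of the upright spring lock plunger on the tip gauge, in m: 0 with its 8 mm round-nosed pin fully home in a hole, 0.008 to 0.009 with the pin resting on the tube between holes, 0.014 at its upper stop. The spring pushes it down with 6 N at 0, 11 N at 0.014, and drops the pin into a hole when over one
- knob (a point): middle of the waist of the plunger's upright black knob, on its axis, 76 mm above the counter with the pin home; moves with the plunger. Waist 20 mm thick from 13 mm below this point to 2 mm above; then it widens to a head 28 mm thick, 9 to 16 mm above; top 18.5 mm above. Below it an 18 mm hex body stands on the gauge's sleeve, whose top is 28 mm below this point
- bearing: bystander, to be left alone: loose ball bearing lying flat, 47 mm outside, 20 mm bore, only 14 mm high. Origin: centre of its underside
- blade: bystander: loose mower blade lying flat beyond the stand, 460 x 56 mm, 5 mm thick. Origin: centre of its underside; y along it
- wrench: bystander: loose steel open-end wrench, 180 mm, lying flat. Origin: its middle; x along it
- screwdriver: bystander: loose screwdriver with a black handle, 200 mm, lying flat. Origin: its middle; x along it
- can: bystander: loose spray can, 58 mm in diameter, 165 mm high, standing. Origin: centre of its underside
- carton: bystander: loose small carton, 75 x 45 x 32 mm. Origin: centre of its underside
- bin: bystander: loose small red open parts bin, 110 x 100 x 50 mm, with bolts. Origin: centre of its underside

How it is judged:
On the way, in this order (a step that is already met when the one before it is completed fails the run):
1. the tall spacer sits on the flange, round the spindle, let go (horizontal distance between spacer and flange below 0.004 m and z of spacer in the frame of flange below 0.003 m and angle between spacer's own z axis and vertical below 0.06 rad and contact force between the fingers and spacer below 0.2 N), for 0.2 s.
2. the lock plunger is pulled up, its pin drawn out of its hole (value of joint plunger above 0.007 m), for 0.05 s.
At the end, for the whole second after the job is handed in: The gauge stands one hole further out (its slide at 25 mm, within 3 mm), the pin is home (plunger within 2 mm of its bottom), the fingers still hold the plunger with at least 2 N, and the tall spacer sits free on the flange round the spindle (within 3 mm of its height, 4 mm of centre, upright) (all of step 1 and value of joint section between 0.022 and 0.028 m and value of joint plunger below 0.002 m and contact force between the fingers and plunger above 2 N); the arm keeps its last pose, push and grip.
It fails at once if another thing on the counter is moved by more than 3 cm, or the can tips over (distance of any of bearing, blade, wrench, screwdriver, can, carton, bin from where it was at the start of the episode above 0.03 m or angle between can's own z axis and vertical above 0.5 rad).
It also fails if it takes over 58 s, if anything falls off the work surface, if the arm or the gripper's body presses on something with over 40 N, if the wrist force passes 120 N, or if a joint passes its speed limit or range.

## Working session

There is one attempt and no reset: what is moved stays moved. The work goes in short steps, Python scripts to look and compute and a tool call to move; the robot and the scene stay as the last step left them, time stands still between calls to the robot, and variables do not carry over. Pictures are saved under pics/ and viewed, at most 10 in all, crops included, and the job is handed in when it is done.

Besides the shell and the picture viewer there is one more tool, called after "Call:" as name(argument=value, ...) on one line, values as JSON. servo_tool: Moves the arm, as the interface text tells. Its arguments: {"type":"object","properties":{"linear":{"type":"array"},"rot":{"type":"array"},"grip":{"type":"number"}},"required":["linear","rot"]}

```bash
mkdir -p pics; cat > h.py <<'E'
from rig import env, vision
import numpy as np, cv2
def snap(n,f):
    c=vision.camera(n); cv2.imwrite('pics/'+f,c['frame'][:,:,::-1]); return c
def ray(c,u,v,z):
    K=np.array(c['K']);T=np.array(c['cam_to_world'])
    d=T[:3,:3]@np.linalg.solve(K,[u,v,1]);o=T[:3,3]
    return o+d*(z-o[2])/d[2]
def proj(c,p):
    K=np.array(c['K']);T=np.array(c['cam_to_world'])
    q=K@(T[:3,:3].T@(np.array(p)-T[:3,3]));return q[:2]/q[2]
E
python3 - <<'E'
from h import *
import pickle
for n in('top','side'):
    c=snap(n,n+'1.png');pickle.dump(c,open(n+'1.pkl','wb'));print(n,np.round(c['K'],1).tolist(),np.round(c['cam_to_world'],3).tolist())
s=env.read_state();print(s)
E
```

```text
top [[468.4, 0.0, 278.7], [0.0, 468.4, 206.1], [0.0, 0.0, 1.0]] [[0.005, -0.993, 0.118, 0.438], [-1.0, -0.002, 0.024, -0.087], [-0.023, -0.118, -0.993, 1.317], [0.0, 0.0, 0.0, 1.0]]
side [[540.9, 0.0, 279.8], [0.0, 540.9, 211.4], [0.0, 0.0, 1.0]] [[-0.993, -0.055, 0.106, 0.424], [-0.119, 0.561, -0.819, 1.018], [-0.015, -0.826, -0.564, 0.838], [0.0, 0.0, 0.0, 1.0]]
{'time_s': 0.1, 'qpos': array([-1.26208950e+00,  3.59441873e-01,  1.51128378e+00, -7.23860047e-06,
        1.27246847e+00, -1.15073785e-01]), 'dq': array([ 0.00131966, -0.00288441, -0.00247379, -0.00027354, -0.0002722 ,
       -0.00110919]), 'joint_efforts': array([-3.74820947e-04, -5.16355848e+01, -2.71406400e+01,  6.77301013e-02,
        2.76751688e-02, -1.98816213e-05]), 'eef_pos': array([ 0.24655044, -0.54635715,  0.22190372]), 'eef_rot': array([ 9.77634577e-01,  2.10309278e-01, -8.08456725e-05, -7.96650452e-04]), 'wrist_force': array([-0.34054749, -0.83417237, -0.27395808]), 'moment': array([ 0.04283635, -0.02505068, -0.02051666]), 'gripper_force': 0.0, 'opening': 0.08777634398504625}
```

View pics/top1.png

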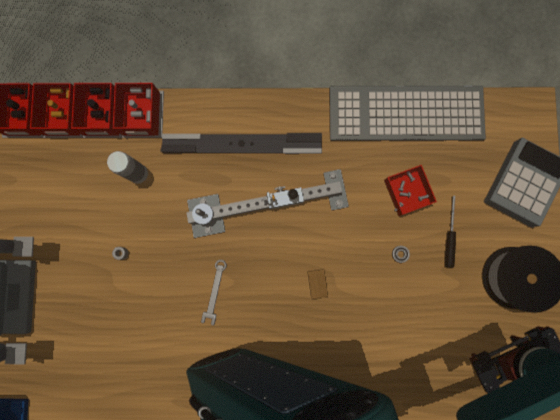

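View pics/side1.png

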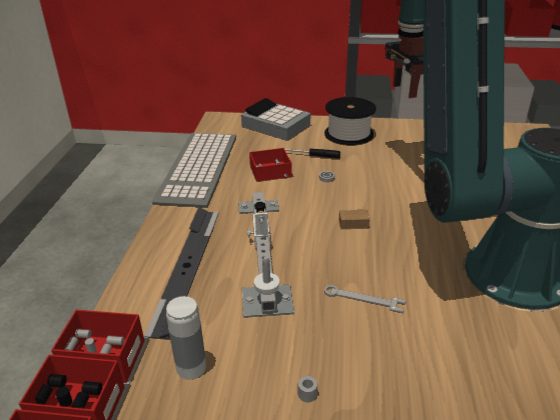

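The top view shows the spacer at (119,253), spindle near (203,213) and knob near (293,195). In the side view they are at (307,390), (267,283) and (260,207). Next I'll enlarge these spots in one crop sheet.

```bash
python3 - <<'E'
from h import *
import pickle
C={n:pickle.load(open(n+'1.pkl','rb')) for n in('top','side')}
rows=[]
for n,pts in(('top',[(119,253),(203,213),(290,195)]),('side',[(307,390),(267,283),(260,213)])):
    r=[]
    for u,v in pts:
        v=min(v,420-30)
        p=C[n]['frame'][v-30:v+30,u-30:u+30,::-1]
        r.append(cv2.resize(p,(264,264),interpolation=cv2.INTER_CUBIC))
    rows.append(np.hstack(r))
cv2.imwrite('pics/crops.png',np.vstack(rows))
E
```

```text
(no output)
```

View pics/crops.png

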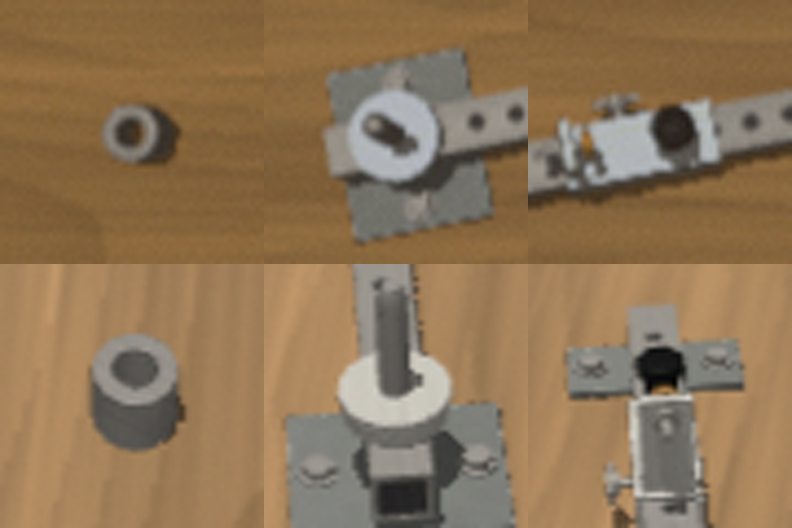

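The crop sheet (4.4x) puts the spacer's top ring at top (118.8,253.2) and side (307.7,383.6). The flange face is at top (202.4,213.7) and side (266.9,281.2), and the knob head at top (293.2,194.1) and side (260,205).

```bash
python3 - <<'E'
from h import *
import pickle
C={n:pickle.load(open(n+'1.pkl','rb')) for n in('top','side')}
t,s=C['top'],C['side']
for nm,a,b,z in(('spacer',(118.8,253.2),(307.7,383.6),.032),('flange',(202.4,213.7),(266.9,281.2),.06),('head',(293.2,194.1),(260,204.5),.0945)):
    print(nm,ray(t,*a,z).round(4),ray(s,*b,z).round(4))
# spacer bore/ring by mask; spindle tip
A=ray(t,202.4,213.7,.06);B=ray(t,293.2,194.1,.0945);d=B-A;print(np.hypot(*d[:2]),np.degrees(np.arctan2(d[1],d[0])))
A=ray(s,266.9,281.2,.06);B=ray(s,260,204.5,.0945);d=B-A;print(np.hypot(*d[:2]),np.degrees(np.arctan2(d[1],d[0])))
q=env.read_state();
from scipy.spatial.transform import Rotation as R
print(R.from_quat(q['eef_rot']).as_matrix().round(3).tolist())
# can
print('can',ray(t,118,162,.165),ray(t,145,180,0))
E
```

```text
spacer [0.4592 0.3836 0.032 ] [0.4606 0.3888 0.032 ]
flange [0.5662 0.1499 0.06  ] [0.5667 0.1551 0.06  ]
head [ 0.6151 -0.0956  0.0945] [ 0.6168 -0.0866  0.0945]
0.2503668739456394 -78.72233259397358
0.24678802954472084 -78.28394549437681
[[0.912, 0.411, -0.0], [0.411, -0.912, 0.002], [0.0, -0.002, -1.0]]
can [0.68627561 0.34734818 0.165     ] [0.6691221  0.32899461 0.        ]
```

Call:
servo_tool(linear=[[20, 33, 0], [40, 66, 0], [60, 99, 0], [80, 132, 0], [100, 165, 0], [120, 198, 0], [140, 231, 0], [160, 264, 0], [180, 297, 0], [200, 330, 0]], rot=[[0, 0, 7], [0, 0, 14], [0, 0, 21], [0, 0, 28], [0, 0, 35], [0, 0, 42], [0, 0, 49], [0, 0, 56], [0, 0, 63], [0, 0, 70]], grip=1)

```text
time_s: 0.93
eef_pos: [0.4471, -0.215, 0.2225]
eef_rot: [0.678, 0.735, -0.0, -0.0]
wrist_force: [0.7, -0.2, -1.2]
opening: 0.088
gripper_force: 0.0
```

Call:
servo_tool(linear=[[5, 37, 0], [10, 74, 0], [15, 111, 0], [20, 148, 0], [25, 185, 0], [25, 222, 0], [25, 259, 0], [20, 296, 0], [20, 333, 0], [20, 370, 0]], rot=[[0, 0, 3.5], [0, 0, 7.2], [0, 0, 7.2], [0, 0, 7.2], [0, 0, 7.2], [0, 0, 7.2], [0, 0, 7.2], [0, 0, 7.2], [0, 0, 7.2], [0, 0, 7.2]])

```text
time_s: 1.77
eef_pos: [0.4658, 0.1549, 0.2224]
eef_rot: [0.633, 0.774, -0.0, -0.0]
wrist_force: [1.0, -0.3, -0.2]
opening: 0.0877
gripper_force: 0.0
```

Call:
servo_tool(linear=[[0, 35, 0], [0, 70, 0], [0, 105, 0], [0, 140, 0], [-3, 175, 0], [-6, 210, 0], [-6, 232, -30], [-6, 232, -65], [-6, 232, -100], [-6, 232, -130]], rot=[[0, 0, 0], [0, 0, 0], [0, 0, 0], [0, 0, 0], [0, 0, 0], [0, 0, 0], [0, 0, 0], [0, 0, 0], [0, 0, 0], [0, 0, 0]])

```text
time_s: 2.6
eef_pos: [0.4596, 0.3853, 0.0903]
eef_rot: [0.632, 0.775, -0.001, -0.0]
wrist_force: [0.2, -0.4, -0.1]
opening: 0.0879
gripper_force: 0.0
```

```bash
python3 - <<'E'
from h import *
c=snap('side','s2.png'); p=env.read_state()['eef_pos'];print(p,proj(c,p),proj(c,[.46,.386,.032]))
cv2.imwrite('pics/s2c.png',cv2.resize(c['frame'][300:420,220:380,::-1],None,fx=5,fy=5,interpolation=cv2.INTER_CUBIC))
E
```

```text
[0.45644849 0.38274444 0.08483628] [310.79438186 361.48073622] [308.17802767 382.34125364]
```

View pics/s2c.png

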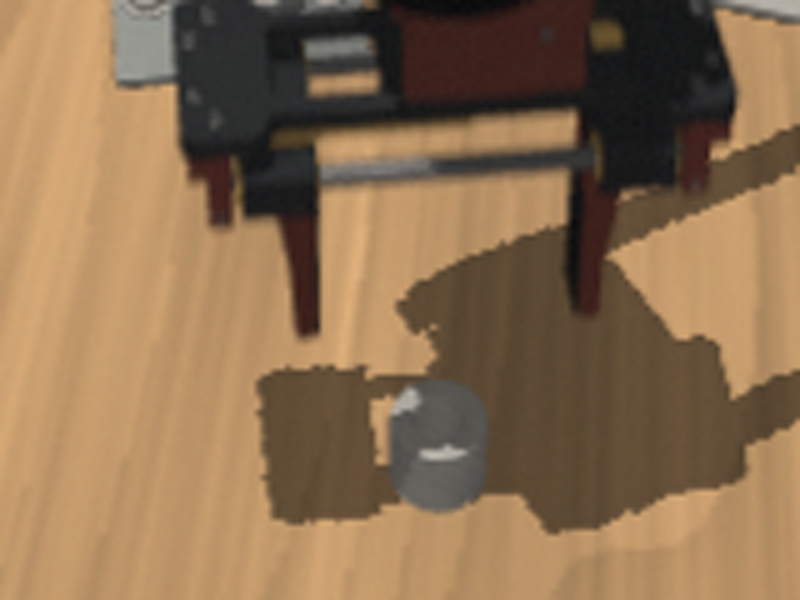

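The crop shows the fingertips at (282,367) and (337,363), with the spacer between and below them at (307,385), so x is centred and y is about right.

Call:
servo_tool(linear=[[0, 0, 0], [0, 0, 0]], rot=[[0, 0, 0], [0, 0, 0]])

```text
time_s: 2.82
eef_pos: [0.4608, 0.3851, 0.093]
eef_rot: [0.633, 0.774, -0.0, -0.0]
wrist_force: [0.8, -0.1, 0.7]
opening: 0.0882
gripper_force: 0.0
```

Call:
servo_tool(linear=[[0, 1, -28], [0, 1, -56], [0, 1, -75], [0, 1, -84], [0, 1, -84]], rot=[[0, 0, 0], [0, 0, 0], [0, 0, 0], [0, 0, 0], [0, 0, 0]])

```text
time_s: 3.23
eef_pos: [0.4611, 0.3861, 0.0088]
eef_rot: [0.633, 0.774, -0.0, -0.0]
wrist_force: [-0.2, 0.0, -0.3]
opening: 0.0877
gripper_force: 0.0
```

Call:
servo_tool(linear=[[0, 0, 0], [0, 0, 0], [0, 0, 0], [0, 0, 0], [0, 0, 0], [0, 0, 0], [0, 0, 0], [0, 0, 0]], rot=[[0, 0, 0], [0, 0, 0], [0, 0, 0], [0, 0, 0], [0, 0, 0], [0, 0, 0], [0, 0, 0], [0, 0, 0]], grip=-1)

```text
time_s: 3.9
eef_pos: [0.4607, 0.3861, 0.0087]
eef_rot: [0.633, 0.774, -0.0, -0.0]
wrist_force: [-0.2, -1.0, 0.4]
opening: 0.0379
gripper_force: 0.0
```

Call:
servo_tool(linear=[[0, 0, 0], [0, 0, 0], [0, 0, 0], [0, 0, 20], [0, 0, 55], [0, 0, 90], [0, 0, 125], [0, 0, 145], [0, 0, 145]], rot=[[0, 0, 0], [0, 0, 0], [0, 0, 0], [0, 0, 0], [0, 0, 0], [0, 0, 0], [0, 0, 0], [0, 0, 0], [0, 0, 0]])

```text
time_s: 4.65
eef_pos: [0.4635, 0.388, 0.1585]
eef_rot: [0.633, 0.774, 0.004, 0.001]
wrist_force: [0.4, 0.3, -1.1]
opening: 0.0351
gripper_force: 30.0
```

Call:
servo_tool(linear=[[15, -32, 0], [30, -64, 0], [45, -96, 0], [60, -128, 0], [75, -160, 0], [90, -192, 0], [100, -218, 0], [106, -234, 0], [106, -234, 0], [106, -234, 0]], rot=[[0, 0, 0], [0, 0, 0], [0, 0, 0], [0, 0, 0], [0, 0, 0], [0, 0, 0], [0, 0, 0], [0, 0, 0], [0, 0, 0], [0, 0, 0]])

```text
time_s: 5.48
eef_pos: [0.566, 0.1512, 0.1521]
eef_rot: [0.634, 0.774, -0.001, -0.001]
wrist_force: [-0.4, 0.7, -2.1]
opening: 0.035
gripper_force: 30.0
```

```bash
python3 - <<'E'
from h import *
import pickle
c=snap('side','s3.png');pickle.dump(c,open('side3.pkl','wb'));p=env.read_state()['eef_pos'];print(p,env.read_state()['opening'])
q=p+[0,0,-.008];print('spacer bottom centre',proj(c,q),'spacer top',proj(c,q+[0,0,.032]))
a=c['frame'][180:330,190:350,::-1]
cv2.imwrite('pics/s3c.png',cv2.resize(a,(640,600),interpolation=cv2.INTER_CUBIC))
E
```

```text
[0.56568228 0.15215858 0.15229494] 0.03478716597415456
spacer bottom centre [266.42825545 249.49885647] spacer top [265.97869492 237.09817144]
```

View pics/s3c.png

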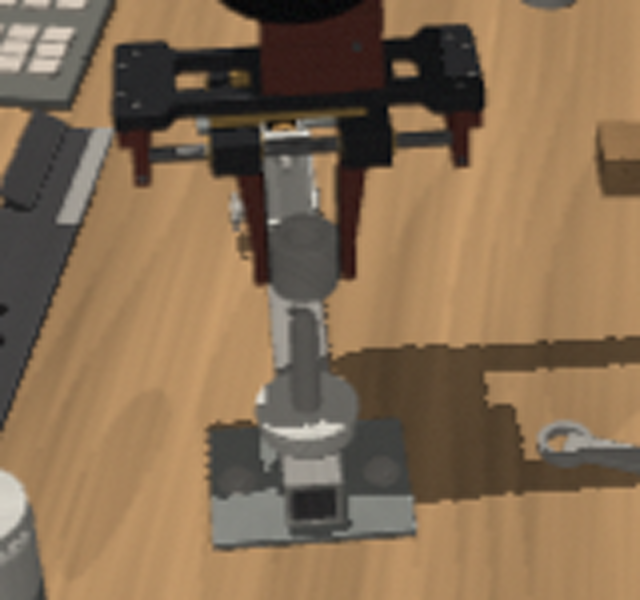

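The crop (4x, offset 190,180) shows the spacer held upright, spanning u 257.5–275 with its bottom edge at v≈255.7. The spindle below it is at u≈266.5 and the flange centre is near (266.5,280).

```bash
python3 - <<'E'
from h import *
import pickle
c=pickle.load(open('side3.pkl','rb'));t0=pickle.load(open('top1.pkl','rb'))
p=np.array([.5660,.1518,.1522])
f=c['frame'].astype(int)
g=f.sum(2)//3; s=f.max(2)-f.min(2)
for v in(244,248,252,264,270): print(v,'g',g[v,252:282].tolist(),'\n   s',s[v,252:282].tolist())
print('flange col 260',g[265:305,260].tolist());print('flange row 281',s[281,245:290].tolist())
print('spacercol g',g[228:262,266].tolist())
th=np.linspace(0,2*np.pi,73)
def ext(c,ctr,z,r):
    P=np.array([proj(c,[ctr[0]+r*np.cos(a),ctr[1]+r*np.sin(a),z]) for a in th]);return P.min(0).round(1),P.max(0).round(1)
b=p[2]-.008
print('spacer bot',ext(c,p,b,.018),'top',ext(c,p,b+.032,.018))
for y in(.1500,.1551): print('flange',y,ext(c,(.5665,y),.06,.028))
for z in(.07,.09,.11): print('spindle',z,proj(c,(.5665,.1525,z)))
E
```

```text
244 g [113, 75, 34, 35, 32, 50, 70, 76, 76, 79, 78, 81, 83, 84, 83, 81, 83, 83, 81, 79, 75, 72, 46, 30, 35, 37, 37, 123, 142, 142] 
   s [68, 48, 32, 30, 21, 5, 5, 6, 6, 7, 5, 5, 6, 7, 7, 6, 6, 6, 7, 8, 6, 5, 4, 19, 28, 29, 30, 72, 82, 82]
248 g [145, 85, 36, 37, 33, 43, 67, 75, 79, 79, 79, 77, 81, 82, 82, 80, 79, 79, 79, 77, 76, 75, 54, 53, 42, 36, 38, 122, 142, 141] 
   s [85, 55, 30, 29, 23, 6, 4, 6, 6, 7, 7, 6, 6, 7, 7, 5, 6, 6, 6, 7, 6, 5, 5, 28, 33, 30, 32, 72, 81, 82]
252 g [142, 140, 141, 140, 126, 145, 110, 81, 79, 81, 82, 83, 84, 84, 84, 83, 82, 78, 78, 76, 77, 97, 128, 134, 138, 139, 140, 141, 140, 139] 
   s [82, 82, 82, 82, 68, 24, 8, 6, 6, 6, 6, 6, 5, 7, 6, 6, 6, 6, 6, 6, 7, 37, 69, 80, 81, 81, 82, 82, 82, 82]
264 g [142, 141, 140, 141, 142, 130, 147, 154, 152, 152, 103, 77, 80, 83, 83, 81, 78, 86, 140, 112, 121, 133, 136, 138, 138, 138, 137, 136, 136, 134] 
   s [81, 82, 82, 82, 83, 71, 24, 13, 14, 14, 8, 6, 6, 7, 7, 6, 6, 7, 11, 22, 67, 77, 79, 79, 80, 80, 81, 80, 79, 77]
270 g [139, 140, 142, 143, 145, 148, 127, 144, 151, 146, 108, 81, 80, 81, 82, 81, 78, 74, 74, 73,
[... 343 characters left out ...]
 82, 66, 61, 76, 122]
flange row 281 [83, 80, 81, 81, 83, 82, 84, 83, 69, 26, 7, 7, 7, 8, 8, 7, 7, 6, 6, 6, 6, 7, 7, 6, 5, 6, 8, 6, 6, 6, 8, 8, 7, 7, 17, 32, 39, 38, 39, 37, 35, 35, 35, 35, 38]
spacercol g [112, 108, 108, 106, 105, 88, 76, 80, 81, 83, 82, 81, 82, 78, 80, 83, 83, 83, 82, 80, 82, 81, 80, 83, 84, 83, 85, 98, 129, 76, 78, 83, 83, 82]
spacer bot (array([257.6, 244.1]), array([275. , 254.9])) top (array([257. , 231.7]), array([274.7, 242.4]))
flange 0.15 (array([254.3, 271.1]), array([280.3, 288.5]))
flange 0.1551 (array([253.9, 272.6]), array([280. , 290.1]))
spindle 0.07 [267.01733641 276.87789802]
spindle 0.09 [266.75404591 269.72484381]
spindle 0.11 [266.48552054 262.4295689 ]
```

Call:
servo_tool(linear=[[0.7, 0.8, 0], [0.7, 0.8, -8], [0.7, 0.8, -16], [0.7, 0.8, -22], [0.7, 0.8, -27], [0.7, 0.8, -32], [0.7, 0.8, -37], [0.7, 0.8, -37]], rot=[[0, 0, 0], [0, 0, 0], [0, 0, 0], [0, 0, 0], [0, 0, 0], [0, 0, 0], [0, 0, 0], [0, 0, 0]])

```text
time_s: 6.2
eef_pos: [0.5671, 0.1526, 0.1155]
eef_rot: [0.633, 0.774, -0.001, -0.0]
wrist_force: [0.2, -2.9, -2.7]
opening: 0.0353
gripper_force: 30.0
```

Call:
servo_tool(linear=[[0, -0.7, 0], [0, -0.7, -8], [0, -0.7, -16], [0, -0.7, -24], [0, -0.7, -32], [0, -0.7, -39], [0, -0.7, -44], [0, -0.7, -46], [0, -0.7, -46]], rot=[[0, 0, 0], [0, 0, 0], [0, 0, 0], [0, 0, 0], [0, 0, 0], [0, 0, 0], [0, 0, 0], [0, 0, 0], [0, 0, 0]])

```text
time_s: 6.95
eef_pos: [0.567, 0.1522, 0.0699]
eef_rot: [0.633, 0.774, -0.0, -0.0]
wrist_force: [0.5, -0.4, -0.8]
opening: 0.0347
gripper_force: 30.0
```

Call:
servo_tool(linear=[[0, 0, -1], [0, 0, -1], [0, 0, -1], [0, 0, -1], [0, 0, -1], [0, 0, -1], [0, 0, -1], [0, 0, -1], [0, 0, -1]], rot=[[0, 0, 0], [0, 0, 0], [0, 0, 0], [0, 0, 0], [0, 0, 0], [0, 0, 0], [0, 0, 0], [0, 0, 0], [0, 0, 0]], grip=0.6)

```text
time_s: 7.7
eef_pos: [0.5675, 0.1522, 0.0697]
eef_rot: [0.633, 0.774, 0.0, -0.0]
wrist_force: [-0.4, 1.2, 0.4]
opening: 0.0705
gripper_force: 0.0
```

Call:
servo_tool(linear=[[0, 0, 10], [0, 0, 30], [0, 0, 55], [0, 0, 80], [0, 0, 90], [8, -39, 90], [16, -78, 90], [16, -78, 90], [16, -78, 90]], rot=[[0, 0, 0], [0, 0, 0], [0, 0, 0], [0, 0, 0], [0, 0, 0], [0, 0, 0], [0, 0, 0], [0, 0, 0], [0, 0, 0]])

```text
time_s: 8.45
eef_pos: [0.5837, 0.0725, 0.1597]
eef_rot: [0.634, 0.773, 0.0, 0.0]
wrist_force: [-1.2, 0.0, -0.7]
opening: 0.0705
gripper_force: 0.0
```

```bash
python3 - <<'E'
from h import *
import pickle
c=snap('side','s4.png');pickle.dump(c,open('side4.pkl','wb'))
t=snap('top','t4.png');pickle.dump(t,open('top4.pkl','wb'))
A=cv2.resize(c['frame'][170:320,190:290,::-1],(400,600),interpolation=cv2.INTER_CUBIC)
B=cv2.resize(t['frame'][165:255,180:240,::-1],(400,600),interpolation=cv2.INTER_CUBIC)
cv2.imwrite('pics/s4c.png',np.hstack([A,B]))
E
```

```text
(no output)
```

View pics/s4c.png

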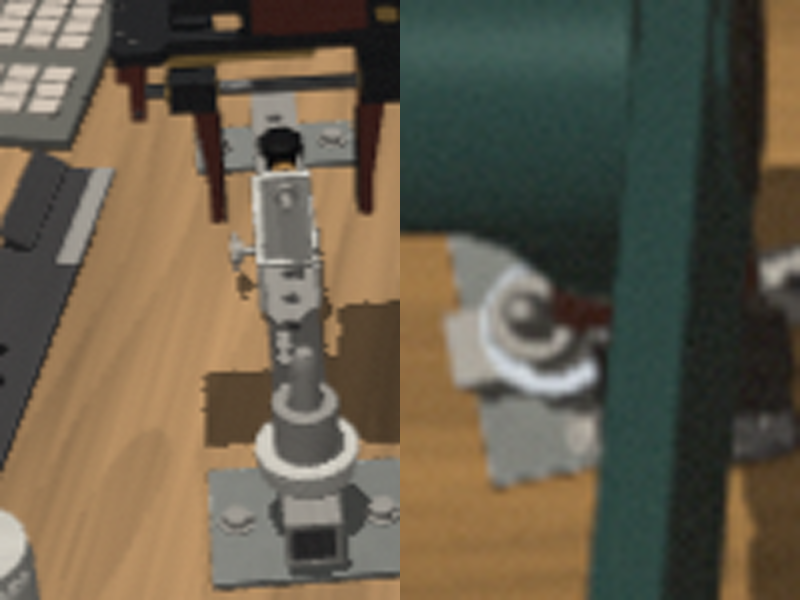

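The side crop shows the spacer seated on the flange with the spindle through it and the fingers clear. The knob head is at crop (282,145), which is pixel (260.5,206), unchanged.

Call:
servo_tool(linear=[[8, -40, 0], [16, -80, 0], [24, -120, 0], [30, -150, 0], [33, -164, 0], [33, -164, -20], [33, -164, -40], [33, -164, -40]], rot=[[0, 0, 0], [0, 0, 0], [0, 0, 0], [0, 0, 0], [0, 0, 0], [0, 0, 0], [0, 0, 0], [0, 0, 0]])

```text
time_s: 9.22
eef_pos: [0.6135, -0.0877, 0.1159]
eef_rot: [0.633, 0.774, -0.001, -0.003]
wrist_force: [-1.0, 0.6, -0.8]
opening: 0.0699
gripper_force: 0.0
```

```bash
python3 - <<'E'
from h import *
c=snap('side','s5.png');t=snap('top','t5.png');p=env.read_state()['eef_pos'];print(p)
print(proj(c,p),proj(c,(.6165,-.0915,.0945)))
A=cv2.resize(c['frame'][140:240,210:310,::-1],(600,600),interpolation=cv2.INTER_CUBIC)
cv2.imwrite('pics/s5c.png',A)
E
```

```text
[ 0.61547135 -0.08805974  0.1189598 ]
[260.26986529 195.91643493] [260.40924027 203.41406922]
```

View pics/s5c.png

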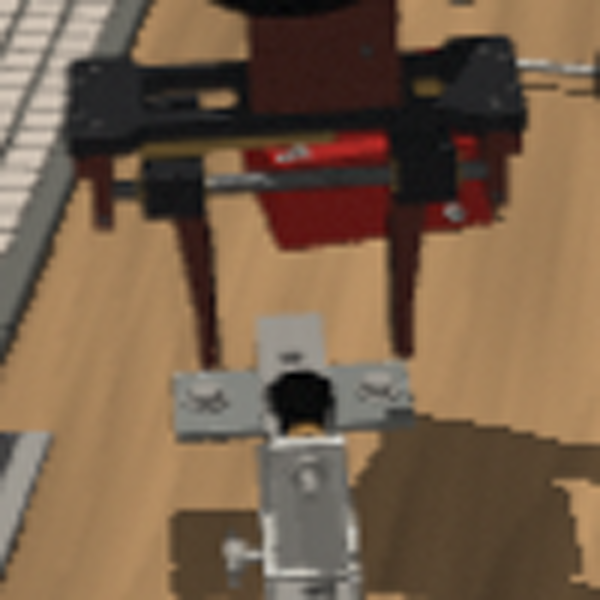

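The fingertips at crop (209,365) and (402,355) straddle the knob head at (301,400).

Call:
servo_tool(linear=[[0, 0, -20], [0, 0, -40], [0, 0, -55], [0, 0, -63], [0, 0, -63], [0, 0, -63]], rot=[[0, 0, 0], [0, 0, 0], [0, 0, 0], [0, 0, 0], [0, 0, 0], [0, 0, 0]])

```text
time_s: 9.82
eef_pos: [0.6169, -0.0893, 0.0574]
eef_rot: [0.633, 0.775, 0.0, 0.0]
wrist_force: [0.4, -0.2, 0.2]
opening: 0.0704
gripper_force: 0.0
```

Call:
servo_tool(linear=[[0, 0, 0], [0, 0, 0], [0, 0, 0], [0, 0, 0], [0, 0, 0], [0, 0, 0], [0, 0, 0], [0, 0, 0], [0, 0, 0], [0, 0, 0]], rot=[[0, 0, 0], [0, 0, 0], [0, 0, 0], [0, 0, 0], [0, 0, 0], [0, 0, 0], [0, 0, 0], [0, 0, 0], [0, 0, 0], [0, 0, 0]], grip=-1)

```text
time_s: 10.65
eef_pos: [0.6169, -0.0898, 0.0567]
eef_rot: [0.633, 0.774, 0.0, 0.0]
wrist_force: [1.6, 1.3, 0.7]
opening: 0.0268
gripper_force: 30.0
```

Call:
servo_tool(linear=[[0, 0, 3], [0, 0, 6], [0, 0, 9], [0, 0, 11.5], [0, 0, 11.5], [0, 0, 11.5]], rot=[[0, 0, 0], [0, 0, 0], [0, 0, 0], [0, 0, 0], [0, 0, 0], [0, 0, 0]])

```text
time_s: 11.15
eef_pos: [0.6167, -0.0898, 0.0679]
eef_rot: [0.633, 0.774, 0.0, 0.0]
wrist_force: [5.0, 0.4, -10.9]
opening: 0.0266
gripper_force: 30.0
```

Call:
servo_tool(linear=[[0.8, -4, 0], [1.6, -8, 0], [2.4, -12, 0], [3.2, -16, 0], [4, -20, 0], [4.8, -23.5, 0], [5, -24.5, 0], [5, -24.5, 0], [5, -24.5, 0]], rot=[[0, 0, 0], [0, 0, 0], [0, 0, 0], [0, 0, 0], [0, 0, 0], [0, 0, 0], [0, 0, 0], [0, 0, 0], [0, 0, 0]])

```text
time_s: 11.9
eef_pos: [0.6216, -0.1137, 0.0676]
eef_rot: [0.633, 0.774, 0.0, -0.0]
wrist_force: [5.1, 2.1, -10.7]
opening: 0.0266
gripper_force: 30.0
```

Call:
servo_tool(linear=[[0.1, -0.5, -2], [0.1, -0.5, -4], [0.1, -0.5, -6], [0.1, -0.5, -6]], rot=[[0, 0, 0], [0, 0, 0], [0, 0, 0], [0, 0, 0]])

```text
time_s: 12.23
eef_pos: [0.6216, -0.1139, 0.0615]
eef_rot: [0.633, 0.774, 0.0, -0.0]
wrist_force: [5.3, 2.5, -8.7]
opening: 0.0267
gripper_force: 30.0
```

Call:
servo_tool(linear=[[0, 0, -2], [0, 0, -4], [0, 0, -5], [0, 0, -5], [0, 0, -5]], rot=[[0, 0, 0], [0, 0, 0], [0, 0, 0], [0, 0, 0], [0, 0, 0]])

```text
time_s: 12.65
eef_pos: [0.6217, -0.1139, 0.057]
eef_rot: [0.633, 0.774, 0.0, -0.0]
wrist_force: [4.3, 3.2, -6.5]
opening: 0.0265
gripper_force: 30.0
```

Call:
servo_tool(linear=[[0, 0, -0.7], [0, 0, -1.2], [0, 0, -1.2], [0, 0, -1.2]], rot=[[0, 0, 0], [0, 0, 0], [0, 0, 0], [0, 0, 0]])

```text
time_s: 12.98
eef_pos: [0.6219, -0.1147, 0.0567]
eef_rot: [0.633, 0.774, 0.0, 0.0]
wrist_force: [2.3, 2.9, 3.8]
opening: 0.0266
gripper_force: 30.0
```

```bash
python3 - <<'E'
from h import *
c=snap('side','s6.png');s=env.read_state();print(s['eef_pos'],s['wrist_force'],s['gripper_force'])
A=cv2.resize(c['frame'][160:310,200:320,::-1],(480,600),interpolation=cv2.INTER_CUBIC)
cv2.imwrite('pics/s6c.png',A)
E
```

```text
[ 0.62192382 -0.11473419  0.05669459] [1.80481623 2.70582353 3.861764  ] 30.0004469929263
```

View pics/s6c.png

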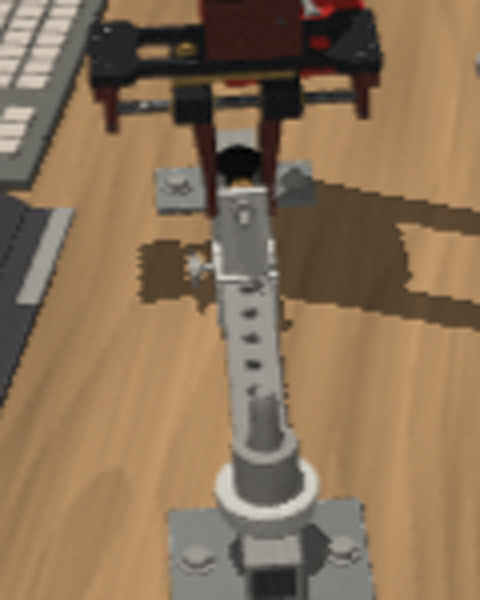

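The image shows the gauge one hole further out, the fingers closed on the knob at crop (238,160), and the spacer still seated. The tool is back at its original grasp height of 56.7 mm. The vertical force changed from -6.5 N to +3.8 N, so the pin has bottomed.

```bash
python3 -c "
from rig import env;print(env.hand_in())"
```

```text
the job is handed in; nothing more can be done
None
```

I handed the job in with the spacer seated on the flange and let go, and the tip gauge one hole further out with its pin home and the fingers still gripping the plunger knob; `hand_in` returned no verdict.

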